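# Turn the leaf of the tea colour chart

## Task

In the tea-tasting room a wooden stand carries a stiff chart leaf hinged on a spine, propped half raised on one half of the stand. Turn the leaf over its spine, like a stiff page, and press it fully flat on the other half of the stand: push it with the fingertips or the outside of the fingers and never pinch it between the fingers, and lay it down gently, not slammed. Do not shove or lift the stand, leave the mug, bowl, tray and spoon where they are, and finish clear of everything.

Things in the scene. Friction and masses are not known exactly. Their poses are not given: they have to be found in the camera images.
- stand: Loose wooden stand, 1.8 kg, 210 (x) by 270 mm (y), base 16 mm thick. Origin: centre of its underside, z up. The spine runs along x across the middle, with a 39 mm high post at each end (x +-99 mm). The leaf starts over the +y half, on two props (x +-75 mm, out to y = 107 mm, up to 66 mm high), and must end on the -y half, on a flat bed 190 by 118 mm, top 26.5 mm above the table.
- spine (a point): Middle of the spine: the hinge axis of the leaf, 30 mm above the table at the stand's centre, fixed to the stand; the axis runs along this point's x, and its axes are those of the stand.
- leaf (a joint): Turn of the leaf about the spine, rad. 0: resting on the props over the stand's +y half, its free edge 0.40 rad above level; 1.17: upright; 2.74: flat on the bed of the -y half (stop). Starts at 0.02 to 0.35. The stiff hinge (0.14 N m friction) keeps the leaf at any angle where it is left.
- leaf_edge (a point): Middle of the leaf's free edge, at mid thickness, 135 mm from the spine; moves with the leaf. Its y axis points from spine to free edge, its x axis runs along the spine. The leaf is a rigid aluminium-framed panel, 190 mm along the spine, 135 mm from spine to edge, 6 mm thick, about 0.12 kg.
- panel_up: Card panel with six round brown swatches let into the leaf face that looks up at the start, 176 by 115 mm, 1.5 mm thick; origin at its centre, 71.5 mm from the spine. It turns with the leaf and ends underneath.
- panel_under: Card panel with six dark square swatches let into the leaf face that looks down at the start, same size and place on the other face; it ends on top.
- mug: White tasting mug, 66 mm across, 68 mm high, with a handle; origin at the centre of its underside. Bystander.
- bowl: White tasting bowl, 90 mm across, 50 mm high; origin at the centre of its underside. Bystander.
- tray: Yellow open sample tray, 110 by 75 mm, 45 mm high; origin at the centre of its underside. Bystander.
- spoon: Steel spoon, 170 mm long, lying flat; origin at the middle of its underside. Bystander.

How it is judged:
On the way:
1. the leaf has been pushed up past upright (value of joint leaf above 1.2 rad), for 0.1 s.
At the end, for the whole second after the job is handed in: The leaf lies flat on the other half of the stand (within 4 degrees of the stop), at rest; the stand stands level within 30 mm of where it was, and mug, bowl, tray and spoon within 20 mm of where they were (value of joint leaf above 2.67 rad and velocity of joint leaf between -0.05 and 0.05 rad/s and angle between stand's own z axis and vertical below 0.03 rad and distance of stand from where it was at the start of the episode below 0.03 m and distance of each of mug, bowl, tray, spoon from where it was at the start of the episode below 0.02 m); the robot touches nothing.
It fails at once if the leaf is pinched: the fingers press on both of its faces at once (over 1 N each) (contact force between the fingers and panel_up above 1 N and contact force between the fingers and panel_under above 1 N).
It fails at once if the leaf is slammed down (faster than 3.5 rad/s) (value of joint leaf above 1.6 rad and velocity of joint leaf above 3.5 rad/s).
It fails at once if the stand is shoved or lifted by more than 30 mm or tipped (distance of stand from where it was at the start of the episode above 0.03 m or angle between stand's own z axis and vertical above 0.1 rad).
It fails at once if a bystander is moved by more than 20 mm or lifted (distance of any of mug, bowl, tray, spoon from where it was at the start of the episode above 0.02 m).
It also fails if it takes over 45 s, if anything falls off the work surface, if the arm or the gripper's body presses on something with over 40 N, if the wrist force passes 120 N, or if a joint passes its speed limit or range.

## Robot

A 7-joint arm with a two-finger parallel gripper is mounted at the origin on the work surface. World frame = base frame: x ahead of the robot, y to its left, z up, the work surface at z = 0. Lengths are in m, angles in rad, forces in N, time in s.
With the tool pointing down it reaches from about 0.35 to 0.9 m from the base axis. Payload 19.9 kg.
Tool frame: the origin (TCP) lies at the very end of the fingers, on their centre line; the grasp point (between the pads) lies 19 mm behind it; z points along the fingers, y is the line along which they close (so a half turn about z gives the same grasp; the last joint's range is limited). The gripper opens to 94 mm and grips with 3 to 60 N. Pads are 16 mm wide; open, the fingers measure 119 mm over their backs; the gripper's body (75 mm by 177 mm) begins 78 mm behind the grasp point.
Start: joints at [-1.329, 0.417, -0.01, 1.614, 0.005, 1.111, -0.053], TCP at [0.174, 0.6, 0.205] pointing down, gripper open.
Joint ranges: [-2.81, 2.81], [-0.39, 2.02], [-1.27, 1.25], [0.06, 2.57], [-1.19, 4.33], [0.19, 2], [-2.82, 2.82]. Speed limits (rad/s): [1.89, 1.89, 2.39, 2.39, 3.01, 3.01, 3.01].

## Interface

Orientations are given as a 3x3 rotation matrix whose columns are the frame's x, y, z axes.
In Python, from rig import monitor, optics, order, spotter gives the robot as it stands.
- The arm moves only by the shell command python3 -m pendant 'ROWS' [OPENING] [FORCE]. ROWS is a JSON object of lists of equal length, an entry for each row: "dp": the shift along the tool's x, y, z normalised to -1 to 1, where 1 is 0.3 m, a list of three; "roll": the turn about the tool's z normalised to -1 to 1, where 1 is 120 degrees. In form: {"dp": [[tx, ty, tz], ...], "roll": [roll, ...]}. A call has 1 to 20 rows; each row shifts and turns the commanded pose from where the row before left it, along the tool's axes as they then stand; what a row does not reach is not made up. A row lasts 1/10 s, in which the tool goes at most 50 mm and 8.59 degrees, less where a joint would pass 70% of its speed; a pose out of reach is approached as far as the arm can. A call with a number of a shift or a turn outside -1 to 1 is refused whole. A call with a gripper value outside its range is refused whole. OPENING is the opening, from 0 (shut) to 1 (fully open), set as the call begins (- or left out, the last holds). The fingers move at their own pace and stop on an object; FORCE is the grip in N (left out, the last holds). Time passes only in rows, so rows that do not move let the fingers close. It gives the time, the measured TCP pose, the force, the opening and the grip force at its end, in the units of the state.
- monitor.get_state(): the state, without advancing time (a new reading comes with each control period).
- optics.snapshot(name): name is "side" or "top"; returns the picture (384x512x3 uint8, blue, green, red); there is no depth.
- optics.camera_model(name): a dict with "intrinsics" (3x3 intrinsics, pixels), "dist_coeffs" ([k1, k2, p1, p2, k3] as OpenCV has them; the pictures are not rectified), "R" (3x3) and "t" (3): a world point X has camera coordinates R X + t. Camera axes: x right, y down, z forward; pixel columns grow to the right and rows downward; lengths in m; the calibration is good to about 2 mm. A picture is of the moment at which its call begins. camera_model takes no time and is no camera call.
- order.finish_job(): hands the job in; it is judged then, once.
Trained networks look in the newest picture that a camera, given by its name, has taken for a name from the list of things; names that differ only in an ending like _2 or _b are one class to them, and where a whole thing is asked for, a point or a joint stands for the part that bears it (a point fixed in the world has none). Each returns a list of dicts, best first, with "confidence" (0 to 1); they miss things now and then, are a little off and sometimes report something else, mostly with a low value. They report only what shows in the picture. A call takes as long as a camera call.
- spotter.look_for(camera, target): "rect" ([centre column, centre row, width, height] in pixels, round what is visible of it).
- spotter.outline_of(camera, target): "mask" (384x512 bool, what is visible of it) and "rect" ([centre column, centre row, width, height] in pixels, round what is visible of it).
- spotter.tip_of(camera, target): "pixel" ([column, row] in pixels: a listed point, or the origin of a listed thing).
The state is a dict: "time": time; "qpos": joint angles; "dq": joint speeds; "joint_torque": joint torques, N m; "eef_pos": TCP position; "ee_rot": TCP orientation; "wrist_force": force on the tool from outside, world axes, zero at the start; "torque": the same for the moment, N m; "opening": finger opening in m; "finger_force": force on a finger pad.
Only numpy, scipy, OpenCV 4.12 (cv2) and the standard library are available. Lean on these libraries where they do the work, as an engineer would, in place of code of your own. Each camera call takes 0.05 s, during which the arm holds its last target. There are 200 camera calls.

## Working session

There is one attempt and no reset: what is moved stays moved. The work goes in short steps, Python scripts to look and compute and a shell command to move; the robot and the scene stay as the last step left them, time stands still between calls to the robot, and variables do not carry over. Pictures are saved under pics/ and viewed, at most 10 in all, crops included, and the job is handed in when it is done.

```bash
mkdir -p pics
python3 - <<'E'
from rig import monitor, optics, spotter
import cv2, numpy as np
s=monitor.get_state(); print(s['time'],s['eef_pos'],np.round(s['ee_rot'],3).tolist(),s['opening'])
for c in ['side','top']:
    im=optics.snapshot(c).copy()
    m=optics.camera_model(c); R=np.array(m['R']);print(c,'campos',np.round(-R.T@np.array(m['t']),3),np.round(R,2).tolist(),m['intrinsics'])
    for n in ['spine','leaf_edge','stand','panel_up','panel_under','mug','bowl','tray','spoon']:
        r=spotter.tip_of(c,n)
        print(c,n,[(np.round(x['pixel']).tolist(),round(x['confidence'],2)) for x in r[:2]])
    cv2.imwrite(f'pics/{c}0.png',im)
E
```

```text
0.0 [0.17428101 0.59983465 0.20481205] [[-0.96, 0.279, -0.0], [0.279, 0.96, -0.001], [-0.0, -0.001, -1.0]] 0.0938696103292595
side campos [ 0.256 -0.708  0.559] [[0.9, -0.43, -0.01], [-0.21, -0.42, -0.88], [0.38, 0.8, -0.47]] [[393.13962472   0.         251.0495132 ]
 [  0.         393.13962472 201.46718863]
 [  0.           0.           1.        ]]
side spine [([234.0, 242.0], 0.87)]
side leaf_edge [([216.0, 190.0], 0.91)]
side stand [([234.0, 248.0], 0.77)]
side panel_up [([224.0, 217.0], 0.89)]
side panel_under [([288.0, 219.0], 0.27)]
side mug [([320.0, 252.0], 0.63)]
side bowl [([288.0, 217.0], 0.82), ([319.0, 252.0], 0.2)]
side tray [([197.0, 200.0], 0.98)]
side spoon [([278.0, 307.0], 0.92)]
top campos [0.44  0.085 1.144] [[0.01, -1.0, 0.0], [-0.99, -0.01, -0.16], [0.16, -0.0, -0.99]] [[468.26443552   0.         252.58940119]
 [  0.         468.26443552 182.07342902]
 [  0.           0.           1.        ]]
top spine [([271.0, 206.0], 0.84)]
top leaf_edge [([225.0, 200.0], 0.87)]
top stand [([275.0, 210.0], 0.82)]
top panel_up [([252.0, 204.0], 0.64)]
top panel_under [([252.0, 204.0], 0.5), ([271.0, 206.0], 0.46)]
top mug [([318.0, 136.0], 0.56)]
top bowl [([242.0, 130.0], 0.81)]
top tray [([160.0, 206.0], 0.78)]
top spoon [([364.0, 207.0], 0.89), ([243.0, 129.0], 0.74)]
```

```bash
cat > h.py <<'E'
import numpy as np, cv2
from rig import optics, spotter, monitor
from scipy.optimize import least_squares
P={c:optics.camera_model(c) for c in ['side','top']}
def proj(c,X):
    m=P[c]; return cv2.projectPoints(np.atleast_2d(X).astype(float),cv2.Rodrigues(np.array(m['R']))[0],np.array(m['t']),np.array(m['intrinsics']),np.array(m['dist_coeffs']))[0][:,0]
def tri(px):
    f=lambda X:np.concatenate([proj(c,X)[0]-p for c,p in px.items()])
    r=least_squares(f,[.5,0,.05]); return r.x,np.abs(r.fun).max()
def look(names):
    out={}
    for c in P: optics.snapshot(c)
    for n in names:
        px={}
        for c in P:
            r=spotter.tip_of(c,n)
            if r: px[c]=np.array(r[0]['pixel'])
        if len(px)==2: out[n]=tri(px); print(n,np.round(out[n][0],4),'err',round(out[n][1],2))
    return out
E
python3 - <<'E'
from h import *
look(['spine','leaf_edge','stand','panel_up','mug','bowl','tray','spoon'])
E
```

```text
spine [0.5636 0.0389 0.0115] err 1.59
leaf_edge [0.5697 0.1493 0.111 ] err 1.26
stand [ 0.5527  0.0289 -0.0071] err 1.13
panel_up [0.5602 0.0871 0.0643] err 1.18
mug [ 0.7359 -0.0824  0.0086] err 1.5
bowl [0.7562 0.1036 0.0029] err 0.86
tray [0.558  0.306  0.0075] err 1.18
spoon [ 0.5625 -0.192  -0.0047] err 3.19
```

View pics/side0.png

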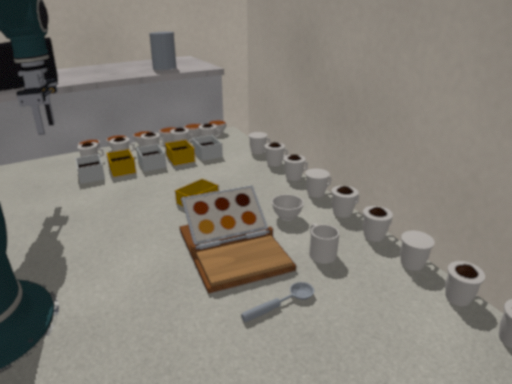

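View pics/top0.png

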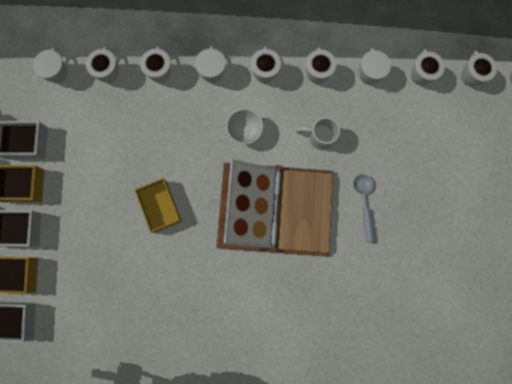

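The side view shows the leaf half raised, with its free edge near (216,190) and the spine near (234,242). In the top view the leaf is on the left (+y), the bare bed on the right, and the tray is clear at (158,206). Next I'll fit the stand pose and leaf angle using the known geometry.

```bash
cat > fit.py <<'E'
from h import *
def pts(v):
    x,y,a,phi=v[:4]; R=np.array([[np.cos(a),-np.sin(a)],[np.sin(a),np.cos(a)]])
    W=lambda p:np.r_[R@np.array(p[:2])+[x,y],p[2]]
    lf=lambda r,h=0:(0,r*np.cos(phi)-h*np.sin(phi),.03+r*np.sin(phi)+h*np.cos(phi))
    return dict(spine=W((0,0,.03)),stand=W((0,0,0)),leaf_edge=W(lf(.135)),panel_up=W(lf(.0715,.003)),
     c1=W((-.105,.135,.016)),c2=W((-.105,-.135,.016)),c3=W((.105,-.135,.016)))
def fit(obs,x0=(.56,.03,-.05,.6)):
    # small per-camera pixel shift absorbs the calibration error
    def f(v):
        p=pts(v); r=[]
        for i,c in enumerate(['side','top']):
            o=[n for n in obs if (c,n)]; d=v[4+2*i:6+2*i]
            for n in obs:
                if c in obs[n]: r.append(proj(c,p[n])[0]+d-obs[n][c])
            r.append(d/1.0)
        return np.concatenate(r)
    s=least_squares(f,list(x0)+[0]*4,loss='soft_l1'); return s.x,f(s.x)
E
cat > m.py <<'E'
from fit import *
import sys
use_c=len(sys.argv)>1
obs={'c1':{'side':(181,226),'top':(219,247)},'c2':{'side':(208,292),'top':(330,255)},'c3':{'side':(296,268),'top':(333,170)}} if use_c else {}
for c in P: optics.snapshot(c)
for n in ['spine','leaf_edge','stand','panel_up']:
    for c in P:
        r=spotter.tip_of(c,n)
        if r and r[0]['confidence']>.4: obs.setdefault(n,{})[c]=np.array(r[0]['pixel'])
v,res=fit(obs); print(np.round(v,4),'leaf joint',round(v[3]-.4,3)); print(np.round(res,1))
E
python3 m.py c
```

```text
[ 0.5557  0.0288 -0.06    0.596   0.3919  0.4051 -0.541  -0.066 ] leaf joint 0.196
[-2.6  0.4 -0.  -2.6  1.7 -2.7 -3.8 -2.9 -0.1  2.6 -0.3  0.1 27.8 16.4
  0.4  0.4 -3.   1.8 -1.3  1.2 -0.7 -0.1  3.9 -0.1  2.  -1.7  1.7 -0.2
  0.1 -0.4 -0.5 -0.1]
```

```bash
python3 -m pendant '{"dp":[[0,0,0],[0,0,0],[-0.0923,-0.0849,0],[-0.0923,-0.0849,0],[-0.0923,-0.0849,0],[-0.0923,-0.0849,0],[-0.0923,-0.0849,0],[-0.0923,-0.0849,0],[-0.0923,-0.0849,0],[-0.0923,-0.0849,0],[-0.0923,-0.0849,0],[-0.0923,-0.0849,0],[-0.0923,-0.0849,0],[-0.0923,-0.0849,0],[-0.0923,-0.0849,0],[-0.0923,-0.0849,0],[-0.0923,-0.0849,0],[0,0,0],[0,0,0]],"roll":[-0.0535,-0.0535,0,0,0,0,0,0,0,0,0,0,0,0,0,0,0,0,0]}' 0 20
python3 - <<'E'
from h import *
s=monitor.get_state(); print(np.round(s['ee_rot'],3).tolist())
for c in P:
    cv2.imwrite(f'pics/{c}1.png',cv2.resize(optics.snapshot(c)[100:320,120:400],None,fx=2.5,fy=2.5))
E
```

```text
time: 4.3
eef_pos: [0.5668, 0.1938, 0.2052]
ee_rot: [[-0.998, 0.06, -0.0], [0.06, 0.998, -0.0], [0.0, -0.0, -1.0]]
wrist_force: [-0.2, 0.3, 0.4]
opening: 0.0006
finger_force: 0.0
[[-0.998, 0.06, -0.0], [0.06, 0.998, -0.0], [0.0, -0.0, -1.0]]
```

View pics/side1.png

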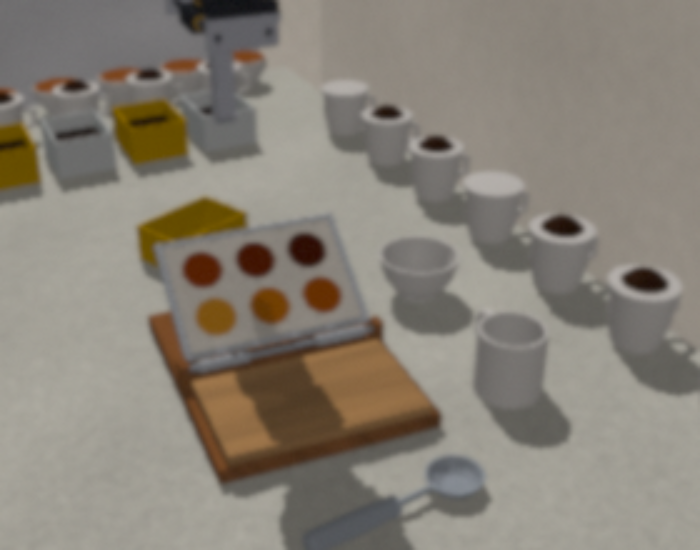

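View pics/top1.png

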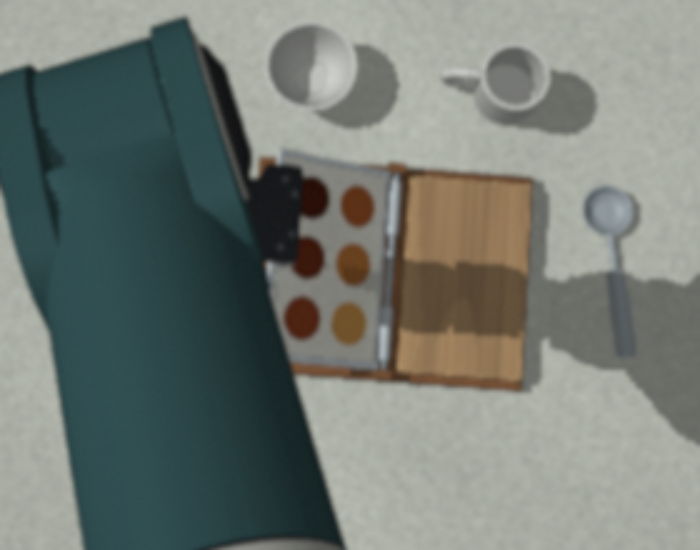

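The leaf edge and gripper are clear of each other, and the finger is beyond the edge at roughly (220,110) in the side crop. I'll lower it behind the edge and creep in.

```bash
python3 -m pendant '{"dp":[[0,0,0.1],[0,0,0.1],[0,0,0.1],[0,0,0.1],[0,-0.03,0],[0,-0.03,0],[0,-0.03,0],[0,0,0]],"roll":[0,0,0,0,0,0,0,0]}' 
python3 -m pendant '{"dp":[[0,-0.015,0],[0,-0.01,0],[0,-0.01,0],[0,0,0]],"roll":[0,0,0,0]}'
```

```text
time: 5.2
eef_pos: [0.5659, 0.1659, 0.0872]
ee_rot: [[-0.998, 0.061, 0.002], [0.061, 0.998, 0.0], [-0.002, 0.0, -1.0]]
wrist_force: [-0.3, -0.1, -0.3]
opening: 0.0005
finger_force: 0.0
time: 5.6
eef_pos: [0.5644, 0.1566, 0.0856]
ee_rot: [[-0.998, 0.059, 0.0], [0.059, 0.998, -0.0], [-0.0, -0.0, -1.0]]
wrist_force: [-0.7, -0.2, -0.4]
opening: 0.0005
finger_force: 0.0
```

```bash
python3 -m pendant '{"dp":[[0,-0.01,0],[0,-0.01,0],[0,0,0]],"roll":[0,0,0]}'; python3 -m pendant '{"dp":[[0,-0.01,-0.013],[0,-0.012,-0.015],[0,0,0]],"roll":[0,0,0]}'; python3 m.py
```

```text
time: 5.9
eef_pos: [0.5642, 0.1525, 0.086]
ee_rot: [[-0.998, 0.058, 0.001], [0.058, 0.998, 0.002], [-0.001, 0.002, -1.0]]
wrist_force: [-1.0, 7.7, 4.6]
opening: 0.0006
finger_force: 3.7
time: 6.2
eef_pos: [0.564, 0.1458, 0.0948]
ee_rot: [[-0.998, 0.058, 0.001], [0.058, 0.998, 0.002], [-0.001, 0.002, -1.0]]
wrist_force: [-1.6, 6.8, 6.5]
opening: 0.0004
finger_force: 3.5
[ 0.5554  0.0335 -0.7681 -0.1359 -0.0064 -0.3238  0.1761  0.0457] leaf joint -0.536
[ -2.5  -3.1 -39.8  -0.5   2.7   1.   16.6  13.   -0.   -0.3   1.4   1.9
  -2.2   0.1  -0.1 -15.5   0.2   0. ]
```

```bash
python3 -m pendant '{"dp":[[0,-0.020,-0.030],[0,-0.022,-0.029],[0,-0.027,-0.026],[0,-0.029,-0.022],[0,0,0]],"roll":[0,0,0,0,0]}'
python3 - <<'E'
from h import *
for c in P:
    im=optics.snapshot(c)
    for n in ['spine','leaf_edge','stand','panel_up']: print(c,n,[(np.round(x['pixel']).tolist(),round(x['confidence'],2)) for x in spotter.tip_of(c,n)[:1]])
    cv2.imwrite(f'pics/{c}2.png',cv2.resize(im[100:320,120:400],None,fx=2.5,fy=2.5))
E
```

```text
time: 7.2
eef_pos: [0.5624, 0.1133, 0.1271]
ee_rot: [[-0.998, 0.061, 0.001], [0.061, 0.998, -0.0], [-0.001, -0.0, -1.0]]
wrist_force: [0.2, 0.3, 0.0]
opening: 0.0002
finger_force: 0.0
side spine [([232.0, 240.0], 0.74)]
side leaf_edge [([224.0, 182.0], 0.9)]
side stand [([234.0, 247.0], 0.89)]
side panel_up [([226.0, 212.0], 0.92)]
top spine [([271.0, 208.0], 0.59)]
top leaf_edge []
top stand [([274.0, 210.0], 0.97)]
top panel_up []
```

View pics/side2.png

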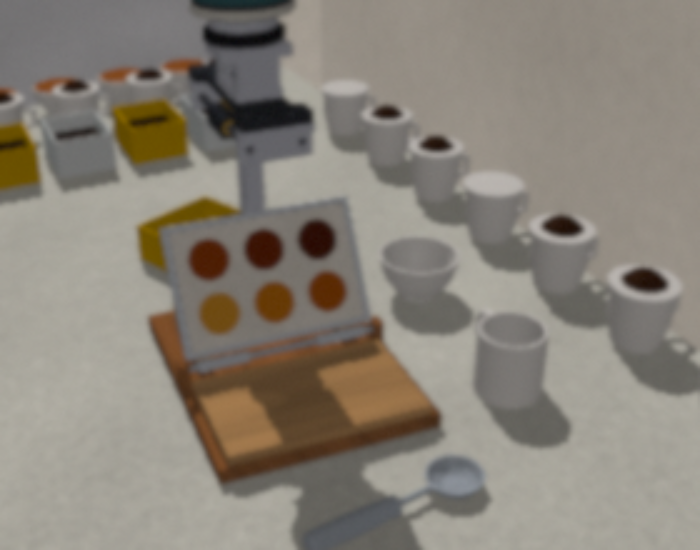

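The leaf has risen evenly (edge near crop y≈220), the stand has not moved, and the finger is still behind the edge. Now on past upright.

```bash
python3 -m pendant '{"dp":[[0,-0.03,-0.006],[0,-0.03,-0.006],[0,-0.03,-0.006],[0,-0.03,-0.004],[0,-0.03,-0.002],[0,-0.03,0],[0,-0.03,0],[0,-0.03,0],[0,-0.03,0],[0,-0.03,0],[0,0,0]],"roll":[0,0,0,0,0,0,0,0,0,0,0]}'
python3 - <<'E'
from h import *
for c in P:
    im=optics.snapshot(c)
    for n in ['spine','leaf_edge','stand','panel_up']: print(c,n,[(np.round(x['pixel']).tolist(),round(x['confidence'],2)) for x in spotter.tip_of(c,n)[:1]])
    cv2.imwrite(f'pics/{c}3.png',cv2.resize(im[100:320,120:400],None,fx=2.5,fy=2.5))
E
```

```text
time: 8.8
eef_pos: [0.5566, 0.0236, 0.1332]
ee_rot: [[-0.998, 0.06, -0.0], [0.06, 0.998, -0.001], [0.0, -0.001, -1.0]]
wrist_force: [0.4, 0.1, -0.4]
opening: 0.0007
finger_force: 0.0
side spine [([235.0, 242.0], 0.7)]
side leaf_edge [([236.0, 192.0], 0.71)]
side stand [([234.0, 249.0], 0.77)]
side panel_up [([233.0, 220.0], 0.77)]
top spine []
top leaf_edge []
top stand []
top panel_up []
```

View pics/side3.png

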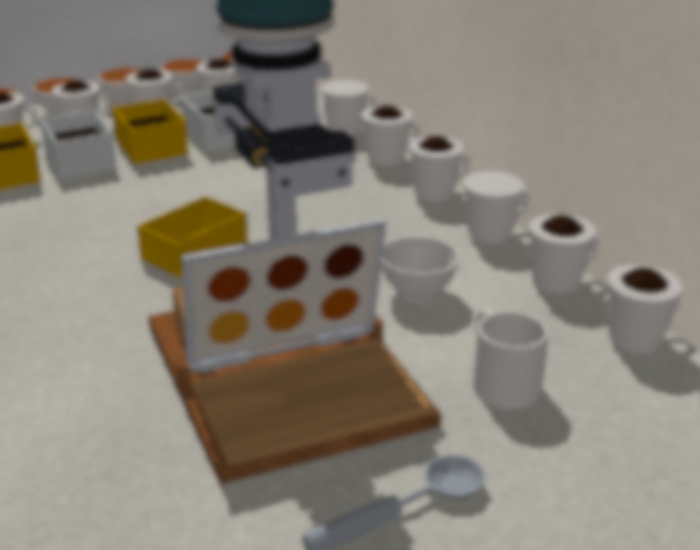

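The leaf is past upright, since its shadowed face leans toward the bed, and the stand is still in place. I'll follow the arc down with the fingertip.

```bash
python3 -m pendant '{"dp":[[0,-0.03,0.007],[0,-0.03,0.007],[0,-0.039,0.018],[0,-0.039,0.022],[0,-0.034,0.027],[0,-0.032,0.031],[0,-0.026,0.034],[0,-0.022,0.037],[0,-0.014,0.033],[0,-0.011,0.033],[0,0,0]],"roll":[0,0,0,0,0,0,0,0,0,0,0]}'
```

```text
time: 10.4
eef_pos: [0.551, -0.058, 0.057]
ee_rot: [[-0.998, 0.059, -0.002], [0.059, 0.998, -0.0], [0.002, -0.0, -1.0]]
wrist_force: [-0.4, -0.7, 0.3]
opening: 0.0003
finger_force: 0.0
```

Now the gentle press: about 24 mm to the flat level (top at z ≈ 0.033).

```bash
python3 -m pendant '{"dp":[[0,-0.006,0.03],[0,-0.004,0.025],[0,0,0.015],[0,0,0.008],[0,0,0]],"roll":[0,0,0,0,0]}';python3 -m pendant '{"dp":[[0,0,0.006],[0,0,0]],"roll":[0,0]}'
```

```text
time: 10.9
eef_pos: [0.5515, -0.0606, 0.0348]
ee_rot: [[-0.998, 0.059, -0.001], [0.059, 0.998, -0.0], [0.001, -0.0, -1.0]]
wrist_force: [0.2, -0.5, 0.2]
opening: 0.0007
finger_force: 0.0
time: 11.1
eef_pos: [0.5518, -0.0607, 0.0334]
ee_rot: [[-0.998, 0.059, 0.0], [0.059, 0.998, -0.0], [-0.0, -0.0, -1.0]]
wrist_force: [0.5, -0.3, 0.8]
opening: 0.0002
finger_force: 0.0
```

```bash
python3 -m pendant '{"dp":[[0,0,0.006],[0,0,0]],"roll":[0,0]}'; python3 -m pendant '{"dp":[[0,0,0.006],[0,0,0]],"roll":[0,0]}'
```

```text
time: 11.3
eef_pos: [0.552, -0.0607, 0.0329]
ee_rot: [[-0.998, 0.059, 0.001], [0.059, 0.998, 0.0], [-0.001, 0.0, -1.0]]
wrist_force: [-9.1, 1.9, 27.1]
opening: 0.0004
finger_force: 13.6
time: 11.5
eef_pos: [0.5522, -0.0608, 0.0324]
ee_rot: [[-0.998, 0.059, 0.001], [0.059, 0.998, 0.001], [-0.001, 0.001, -1.0]]
wrist_force: [-20.4, 2.6, 55.3]
opening: 0.0005
finger_force: 28.0
```

Firm contact at z = 0.033, so the leaf is flat. I'll retreat and check.

```bash
python3 -m pendant '{"dp":[[0,0,-0.03],[0,0,-0.1],[0,0,-0.15],[0,0,-0.15],[0,0,-0.15],[0,0.1,-0.1],[0.05,0.13,0],[0.05,0.13,0],[0.05,0.13,0],[0.05,0.13,0],[0.05,0.13,0],[0.05,0.13,0],[0.05,0.13,0],[0.05,0.13,0],[0,0,0],[0,0,0]],"roll":[0,0,0,0,0,0,0,0,0,0,0,0,0,0,0,0]}'
python3 - <<'E'
from h import *
look(['spine','leaf_edge','panel_under','stand','mug','bowl','tray','spoon'])
for c in P: cv2.imwrite(f'pics/{c}4.png',cv2.resize(optics.snapshot(c)[100:320,120:400],None,fx=2.5,fy=2.5))
E
```

```text
time: 13.1
eef_pos: [0.4515, 0.2882, 0.2336]
ee_rot: [[-0.998, 0.057, -0.0], [0.057, 0.998, -0.0], [0.0, -0.0, -1.0]]
wrist_force: [0.2, -1.0, -0.1]
opening: 0.0005
finger_force: 0.0
leaf_edge [ 0.542  -0.1029  0.0345] err 1.83
panel_under [ 0.5438 -0.0418  0.0401] err 2.42
stand [0.5515 0.0311 0.0027] err 1.03
mug [ 0.74   -0.0834  0.0031] err 3.63
bowl [0.758  0.1049 0.0056] err 0.41
tray [0.5592 0.3092 0.0143] err 1.1
spoon [ 0.5592 -0.1898  0.0018] err 0.92
```

View pics/side4.png

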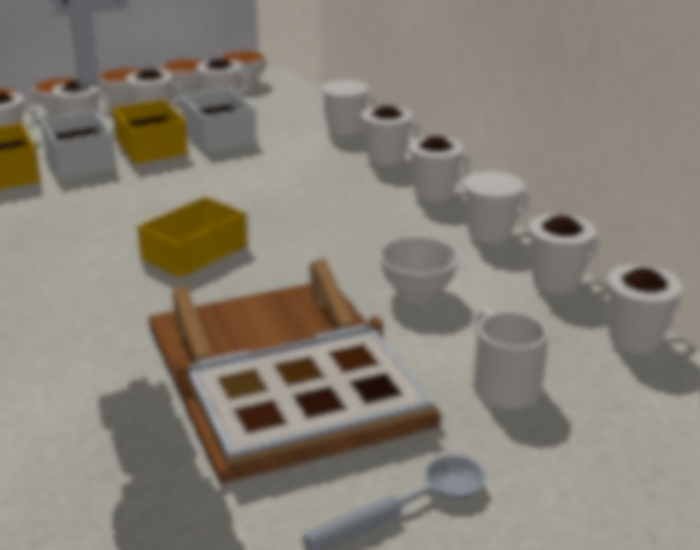

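The leaf lies flat on the bed with its square swatches up. The stand and bystanders are in place and the arm is clear, so I'm handing in.

```bash
python3 -c "
from rig import order; print(order.finish_job())"
```

```text
the job is handed in; nothing more can be done
None
```

The leaf was turned over its spine and pressed flat on the other half of the stand, the last pictures show the stand and bystanders unmoved with the arm clear, and the job is handed in (no verdict was returned).

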